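Make up two service kits in foam-cut trays

ROBOT

A 6-joint arm with a two-finger parallel gripper is mounted at the origin on a cart in front of the work surface, level with it; the furniture and walls round the work are solid. World frame = base frame: x ahead of the robot, y to its left, z up, the work surface at z = 0. Lengths are in m, angles in rad, forces in N, time in s.
With the tool pointing down it reaches from about 0.35 to 0.975 m from the base axis. Payload 4.9 kg.
Tool frame: the origin (TCP) lies on the front face of the gripper's body, between the roots of the fingers; the fingertips stand ctrl.tip_extent ahead of it and the grasp point (between the pads) lies 54 mm ahead of it (ctrl.tip_extent is the distance from the TCP to the fingertips, in m); z points along the fingers, y is the line along which they close (so a half turn about z gives the same grasp; the last joint's range is limited). The gripper opens to 85 mm and grips with 20 to 120 N. Pads are 22 mm wide; open, the fingers measure 114 mm over their backs; the gripper's body (76 mm by 85 mm) begins 54 mm behind the grasp point. The pads swing forward as they close: fully open they stand 13 mm farther back than shut.
Start: joints at [-1.234, 0.053, 1.613, -0, 1.476, -0.119], TCP at [0.275, -0.561, 0.304] pointing down, gripper open.
Joint ranges: [-3.01, 3.01], [-1.01, 2.22], [0.06, 2.58], [-1.02, 4.17], [0.09, 2.62], [-3.14, 3.14]. Speed limits (rad/s): [2.57, 2.57, 3.14, 3.14, 3.14, 3.14].

INTERFACE

Orientations are given as a rotation vector (axis times angle).
In Python, from station import ctrl gives the robot as it stands.
- The arm moves only by the tool apply_moves, never from a script. Its argument "rows" is one flat list of numbers, 6 for each row, row after row: the shift along the tool's x, y, z normalised to -1 to 1, where 1 is 0.6 m, then the turn, a rotation vector about the tool's x, y, z normalised to -1 to 1, where 1 is 90 degrees. A call has 1 to 20 rows; each row is the pose to reach, as a shift and turn from the pose commanded when the call began, along the tool's axes at that moment; what a row does not reach only later rows make up. A row lasts 1/10 s, in which the tool goes at most 50 mm and 8.59 degrees, less where a joint would pass 70% of its speed; a pose out of reach is approached as far as the arm can. A call with a number of a shift or a turn outside -1 to 1 is refused whole. A call with a gripper value outside its range is refused whole. "grip" is the opening, from 0 (shut) to 1 (fully open), set as the call begins (left out, the last holds). The fingers move at their own pace and stop on an object; "grip_force" is the grip in N (left out, the last holds). Time passes only in rows, so rows that repeat a pose let the fingers close. It gives the time, the measured TCP pose, the force, the opening and the grip force at its end, in the units of the state.
- ctrl.get_obs(): the state, without advancing time (a new reading comes with each control period).
- ctrl.get_image(name): name is "scene" or "side" or "wrist"; returns (picture, depth): 420x560x3 uint8, blue, green, red; 420x560 float32, m along the optical axis (not along the pixel's ray), 0 where there is no reading.
- ctrl.camera_model(name): a dict with "mtx" (3x3 intrinsics, pixels), "R" (3x3) and "t" (3): a world point X has camera coordinates R X + t; the wrist camera has in their place "tool_from_camera" (4x4, takes a point from camera to tool coordinates, whose origin is the TCP and whose axes are the flange's). Camera axes: x right, y down, z forward; pixel columns grow to the right and rows downward; lengths in m; the calibration is good to about 2 mm. A picture is of the moment at which its call begins: read the wrist's pose just before it. camera_model takes no time and is no camera call.
- ctrl.finish_job(): hands the job in; it is judged then, once.
The state is a dict: "t": time; "q": joint angles; "dq": joint speeds; "effort": joint torques, N m; "tool_pos": TCP position; "tool_rot": TCP orientation; "contact_force": force on the tool from outside, world axes, zero at the start; "wrist_torque": the same for the moment, N m; "opening": finger opening in m; "grip_force": force on a finger pad.
Only numpy, scipy, OpenCV 4.12 (cv2) and the standard library are available. Lean on these libraries where they do the work, as an engineer would, in place of code of your own. Each camera call takes 0.05 s, during which the arm holds its last target. There are 200 camera calls.

TASK

Make up the two service kits from the stock lying on the right of the bench. The receiver kit in the yellow tray gets the blue capacitor, the black heat sink and the black cell; the signal-tester kit in the blue tray gets the coax adapter and the orange cell: set each part right down in the foam cut-out made for it (capacitor upright, heat sink fins up, long parts along their cut-outs). Leave the red memory stick and the yellow screwdriver where they lie.

Things in the scene. Friction and masses are not known exactly. Their poses are not given: they have to be found in the camera images.
- yellow_tray: yellow kit tray, 102 (x) by 214 mm (y), fixed; black foam with yellow-floored cut-outs. Origin: centre of underside; z up, y to the robot's left. Foam top at z = 14 mm, cut-out floors z = 4, rim z = 18. Cut-outs at x = 0, left to right (x by y, mm): y = +71 round, 48 across (capacitor); y = +9, 46 by 58 (heat sink); y = -62, 30 by 66 (black cell). Scoops down to the floor widen the middle of each to 80 by 32 for fingers on the part's two x sides.
- blue_tray: blue kit tray, 102 (x) by 157 mm (y), fixed; black foam with blue-floored cut-outs. Origin: centre of underside; z up, y to the robot's left. Foam top at z = 14 mm, cut-out floors z = 4, rim z = 18. Cut-outs at x = 0, left to right (x by y, mm): y = +37.5, 32 by 58 (coax adapter); y = -33.5, 30 by 66 (orange cell). Scoops down to the floor widen the middle of each to 80 by 32 for fingers on the part's two x sides.
- capacitor_mid (a point): centre, half-way up, of a large blue can capacitor, a cylinder 32 mm in diameter and 45 mm high standing upright on the bench, silver top up; z axis up. It starts to the right of the trays, among the other stock.
- heat_sink_mid (a point): centre of a black finned heat sink, 30 (its x) by 42 (its y) by 23 mm high, lying on its 4 mm base with the fins up; the fins run along its x. Can be gripped over the 30 mm, across the fin ends. It starts lying flat on the bench at any yaw, to the right of the trays, among the other stock.
- black_cell_mid (a point): centre of a round battery cell, mostly black with a gold band, 14 mm in diameter and 50 mm long, its length along its y; it does not roll by itself. It starts lying flat on the bench at any yaw, to the right of the trays, among the other stock.
- orange_cell_mid (a point): centre of a round battery cell, mostly orange with a gold band, 14 mm in diameter and 50 mm long, its length along its y; it does not roll by itself. It starts lying flat on the bench at any yaw, to the right of the trays, among the other stock.
- coax_adapter_mid (a point): centre of a silver coaxial adapter, 42 mm long along its y, 14 mm high; a block 16 mm wide (x) in the middle (from y = -5 to +9 mm) with a barrel of 12 mm on its -y end and one of 10 mm on its +y end. It starts lying flat on the bench at any yaw, to the right of the trays, among the other stock.
- memory_stick_mid (a point): centre of a red memory stick with a metal plug, 18 x 51 x 8 mm, lying flat among the stock; it belongs to no kit and is to stay where it lies.
- screwdriver_mid (a point): centre of a small yellow-handled screwdriver, 110 mm long along its y, 12 mm thick, lying behind the trays; to stay where it lies.

How it is judged:
At the end, for the whole second after the job is handed in: All five parts at rest in their own cut-outs: centre within 12 mm in tray x and y of the cut-out's, height within 4 mm of lying on its floor; sink, cells and adapter along the tray within 0.6 rad, capacitor and sink upright within 0.2 rad (x of capacitor_mid in the frame of yellow_tray between -0.012 and 0.012 m and y of capacitor_mid in the frame of yellow_tray between 0.059 and 0.083 m and z of capacitor_mid in the frame of yellow_tray between 0.0225 and 0.0305 m and angle between each of capacitor_mid, heat_sink_mid's own z axis and vertical below 0.2 rad and linear speed of each of capacitor, heat_sink, black_cell, coax_adapter, orange_cell below 0.02 m/s and x of heat_sink_mid in the frame of yellow_tray between -0.012 and 0.012 m and y of heat_sink_mid in the frame of yellow_tray between -0.003 and 0.021 m and z of heat_sink_mid in the frame of yellow_tray between 0.0115 and 0.0195 m and angle between the y axis of each of heat_sink_mid, black_cell_mid and the y axis of yellow_tray, either way round below 0.6 rad and x of black_cell_mid in the frame of yellow_tray between -0.012 and 0.012 m and y of black_cell_mid in the frame of yellow_tray between -0.074 and -0.05 m and z of black_cell_mid in the frame of yellow_tray between 0.007 and 0.015 m and x of coax_adapter_mid in the frame of blue_tray between -0.012 and 0.012 m and y of coax_adapter_mid in the frame of blue_tray between 0.0255 and 0.0495 m and z of coax_adapter_mid in the frame of blue_tray between 0.007 and 0.015 m and angle between the y axis of each of coax_adapter_mid, orange_cell_mid and the y axis of blue_tray, either way round below 0.6 rad and x of orange_cell_mid in the frame of blue_tray between -0.012 and 0.012 m and y of orange_cell_mid in the frame of blue_tray between -0.0455 and -0.0215 m and z of orange_cell_mid in the frame of blue_tray between 0.007 and 0.015 m); the robot touches nothing.
It fails at once if the memory stick is moved by more than 30 mm (distance of memory_stick_mid from where it was at the start of the episode above 0.03 m).
It fails at once if the screwdriver is moved by more than 30 mm (distance of screwdriver_mid from where it was at the start of the episode above 0.03 m).
It also fails if it takes over 120 s, if anything falls off the work surface, if the arm or the gripper's body presses on something with over 40 N, if the wrist force passes 120 N, or if a joint passes its speed limit or range.

## Working session

There is one attempt and no reset: what is moved stays moved. The work goes in short steps, Python scripts to look and compute and a tool call to move; the robot and the scene stay as the last step left them, time stands still between calls to the robot, and variables do not carry over. Pictures are saved under pics/ and viewed, at most 14 in all, crops included, and the job is handed in when it is done.

Besides the shell and the picture viewer there is one more tool, called after "Call:" as name(argument=value, ...), one argument or row to a line, values as JSON. apply_moves: Moves the arm, as the interface text tells. Its arguments: {"type":"object","properties":{"rows":{"type":"array","items":{"type":"number"}},"grip":{"type":"number"},"grip_force":{"type":"number"}},"required":["rows"]}

```bash
mkdir -p pics; ls
python3 - <<'E'
from station import ctrl
import cv2, numpy as np
o=ctrl.get_obs(); print({k:np.round(v,3) for k,v in o.items()}, ctrl.tip_extent)
for n in ["scene","side","wrist"]:
    im,d=ctrl.get_image(n); cv2.imwrite(f"pics/{n}0.png",im); np.save(f"pics/{n}0.npy",d)
    print(n,{k:np.round(v,3).tolist() for k,v in ctrl.camera_model(n).items()})
E
```

```text
pics
{'t': np.float64(0.0), 'q': array([-1.234,  0.053,  1.614,  0.   ,  1.476, -0.119]), 'dq': array([-0.001,  0.002, -0.   ,  0.   ,  0.001,  0.   ]), 'effort': array([-2.0000e-03, -3.9369e+01, -3.7017e+01, -0.0000e+00,  7.0000e-03,
        0.0000e+00]), 'tool_pos': array([ 0.275, -0.561,  0.303]), 'tool_rot': array([-3.058, -0.709,  0.   ]), 'contact_force': array([0.441, 0.789, 0.47 ]), 'wrist_torque': array([-0.003, -0.037, -0.024]), 'grip_force': np.float64(0.0), 'opening': np.float64(0.085)} 0.0726
scene {'mtx': [[428.924, 0.0, 269.491], [0.0, 428.924, 221.288], [0.0, 0.0, 1.0]], 'R': [[0.819, -0.573, 0.016], [-0.404, -0.596, -0.694], [0.407, 0.562, -0.72]], 't': [-0.493, 0.231, 0.75]}
side {'mtx': [[399.347, 0.0, 275.501], [0.0, 399.347, 213.723], [0.0, 0.0, 1.0]], 'R': [[-0.944, -0.331, 0.01], [-0.186, 0.506, -0.842], [0.273, -0.797, -0.539]], 't': [0.495, 0.202, 0.713]}
wrist {'mtx': [[309.613, 0.0, 277.465], [0.0, 309.613, 203.996], [0.0, 0.0, 1.0]], 'tool_from_camera': [[0.0, -0.95, -0.312, 0.08], [1.0, -0.0, 0.0, -0.001], [-0.0, -0.312, 0.95, -0.071], [0.0, 0.0, 0.0, 1.0]]}
```

View pics/scene0.png

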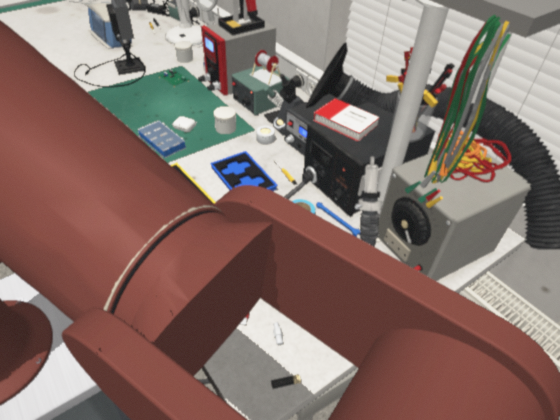

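View pics/side0.png

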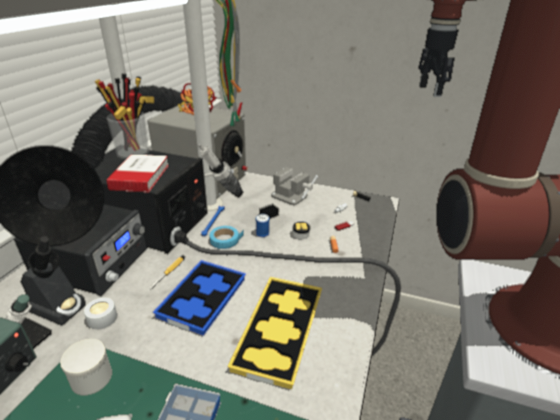

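View pics/wrist0.png

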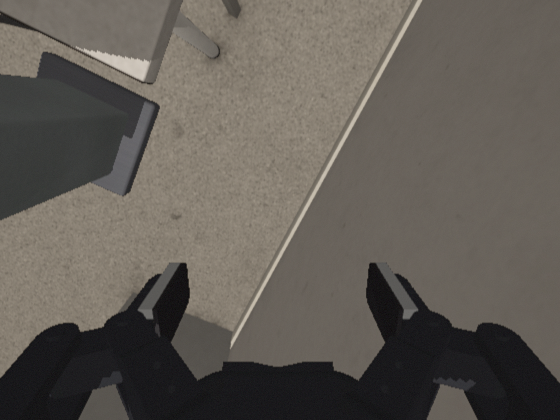

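The side view shows the cap (262,225), sink (269,211), adapter (341,208), black cell (363,196), red stick (343,226), orange cell (334,244), and both trays with a cable behind them. The scene view is mostly blocked by the arm.

```bash
cat > h.py <<'E'
from station import ctrl
import cv2, numpy as np
from scipy.spatial.transform import Rotation as Ro
def grab(n,tag):
    o=ctrl.get_obs(); im,d=ctrl.get_image(n); m=ctrl.camera_model(n)
    K=np.array(m['mtx'])
    if n=='wrist':
        T=np.eye(4);T[:3,:3]=Ro.from_rotvec(o['tool_rot']).as_matrix();T[:3,3]=o['tool_pos']
        W=T@np.array(m['tool_from_camera'])
    else:
        W=np.eye(4);W[:3,:3]=np.array(m['R']).T;W[:3,3]=-W[:3,:3]@np.array(m['t'])
    cv2.imwrite(f'pics/{tag}.png',im); np.savez(f'pics/{tag}.npz',d=d,K=K,W=W)
    return im
class V:
    def __init__(s,tag):
        z=np.load(f'pics/{tag}.npz'); s.d,s.K,s.W=z['d'],z['K'],z['W']; s.im=cv2.imread(f'pics/{tag}.png')
    def ray(s,u,v):
        r=np.linalg.inv(s.K)@[u,v,1.]; return s.W[:3,3],s.W[:3,:3]@r
    def dep(s,u,v):
        c,r=s.ray(u,v); return c+r*s.d[int(v),int(u)]
    def pl(s,u,v,z):
        c,r=s.ray(u,v); return c+r*(z-c[2])/r[2]
def tri(*rays):
    A=0;b=0
    for c,r in rays:
        P=np.eye(3)-np.outer(r,r)/(r@r); A=A+P; b=b+P@c
    return np.linalg.solve(A,b)
def go(p,yaw):
    """rows' numbers to reach TCP p, tool down, with tool y axis at yaw (mod pi) from world x"""
    o=ctrl.get_obs(); R=Ro.from_rotvec(o['tool_rot'])
    s=R.inv().apply(np.array(p)-o['tool_pos'])/.6
    best=None
    for k in (-1,0,1):
        a=yaw+k*np.pi; y=np.array([np.cos(a),np.sin(a),0]); z=np.array([0,0,-1.]); x=np.cross(y,z)
        t=(R.inv()*Ro.from_matrix(np.c_[x,y,z])).as_rotvec()/(np.pi/2)
        if best is None or np.linalg.norm(t)<np.linalg.norm(best): best=t
    return np.round(s,4),np.round(best,4)
E
python3 - <<'E'
from h import *
grab('side','side1'); v=V('side1')
for n,p in dict(cap=(262,225),capTop=(263,218),sink=(269,211),coax=(341,208),bc=(363,196),stick=(343,226),oc=(334,244),thing=(300,230),vise=(293,185),tape=(226,237),hose=(300,257),hose2=(390,290),ytl=(266,280),ytr=(320,288),ybl=(232,372),ybr=(292,382),btl=(203,263),btr=(244,272),bbl=(156,313),bbr=(205,329),sd=(175,263)).items(): print(n,np.round(v.dep(*p),3))
cv2.imwrite('pics/side1c.png',cv2.resize(v.im[165:265,195:395],None,fx=4,fy=4,interpolation=cv2.INTER_CUBIC))
print(go([0.45,-0.4,0.4],np.pi/2)) ; print(Ro.from_rotvec(ctrl.get_obs()['tool_rot']).as_matrix().round(2))
E
```

```text
cap [ 0.585 -0.077  0.033]
capTop [ 0.587 -0.089  0.045]
sink [ 0.597 -0.156  0.022]
coax [ 0.435 -0.253  0.009]
bc [ 0.391 -0.332  0.011]
stick [ 0.414 -0.172  0.01 ]
oc [ 0.418 -0.088  0.014]
thing [ 0.5   -0.099  0.025]
vise [ 0.562 -0.241  0.058]
tape [ 0.665 -0.05  -0.003]
hose [ 0.477 -0.021  0.012]
hose2 [ 0.252 -0.771 -0.68 ]
ytl [ 0.525  0.059 -0.001]
ytr [0.412 0.064 0.018]
ybl [0.5   0.279 0.002]
ybr [0.403 0.275 0.018]
btl [0.66  0.07  0.014]
btr [0.576 0.053 0.   ]
bbl [0.671 0.224 0.017]
bbr [0.576 0.222 0.009]
sd [0.718 0.086 0.01 ]
(array([ 0.38  , -0.1127, -0.1612]), array([-8.000e-04,  1.000e-04,  2.901e-01]))
[[ 0.9   0.44 -0.  ]
 [ 0.44 -0.9   0.  ]
 [ 0.   -0.   -1.  ]]
```

View pics/side1c.png

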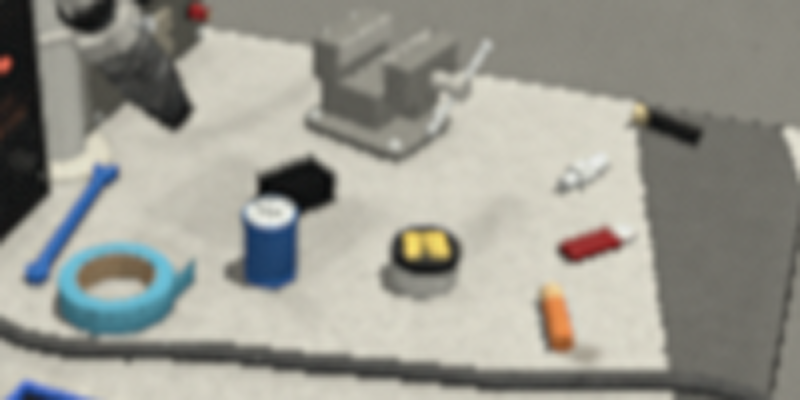

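Run:
```python
from h import *
print(go([0.45,-0.2,0.36],np.pi/2));
```

```text
(array([ 0.5267, -0.4119, -0.0942]), array([-8.000e-04,  1.000e-04,  2.901e-01]))
```

Call:
apply_moves(
  rows=[0.5267,-0.4119,-0.0942,0,0,0.29,0.5267,-0.4119,-0.0942,0,0,0.29,0.5267,-0.4119,-0.0942,0,0,0.29,0.5267,-0.4119,-0.0942,0,0,0.29,0.5267,-0.4119,-0.0942,0,0,0.29,0.5267,-0.4119,-0.0942,0,0,0.29,0.5267,-0.4119,-0.0942,0,0,0.29,0.5267,-0.4119,-0.0942,0,0,0.29,0.5267,-0.4119,-0.0942,0,0,0.29,0.5267,-0.4119,-0.0942,0,0,0.29,0.5267,-0.4119,-0.0942,0,0,0.29],
)

```text
t: 1.3
tool_pos: [0.4497, -0.2009, 0.3599]
tool_rot: [3.141, -0.001, -0.001]
contact_force: [0.3, -0.6, -0.4]
opening: 0.0855
grip_force: 0.0
```

Run:
```python
from h import *
grab('wrist','w1')
print(go([0.47,0.02,0.36],np.pi/2),ctrl.get_obs()['tool_pos']);
```

```text
(array([ 3.360e-02, -3.688e-01, -2.000e-04]), array([-0.    ,  0.0007, -0.0009])) [ 0.44952151 -0.20123037  0.35986179]
```

View pics/w1.png

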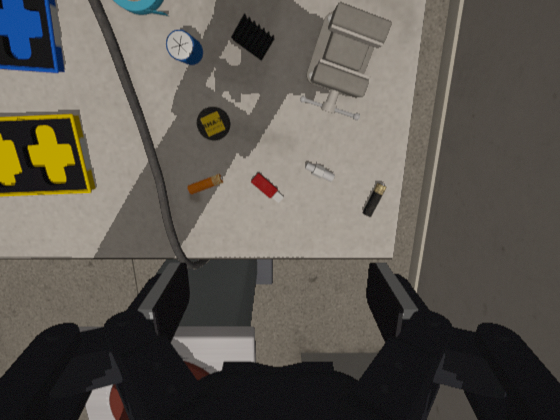

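The wrist view shows all stock: cap (180,44), sink (254,37), orange cell (205,185), stick (267,186), adapter (319,171), black cell (374,198), vise (350,50) close to the sink. Next, a second wrist position.

Call:
apply_moves(
  rows=[0.0336,-0.3688,0,0,0,0,0.0336,-0.3688,0,0,0,0,0.0336,-0.3688,0,0,0,0,0.0336,-0.3688,0,0,0,0,0.0336,-0.3688,0,0,0,0,0.0336,-0.3688,0,0,0,0,0.0336,-0.3688,0,0,0,0],
)

```text
t: 2.05
tool_pos: [0.4702, 0.02, 0.36]
tool_rot: [3.141, -0.001, -0.001]
contact_force: [0.3, 0.7, 0.5]
opening: 0.0854
grip_force: 0.0
```

Run:
```python
from h import *
grab('wrist','w2'); 
a=cv2.imread('pics/w1.png')[0:220,150:410]; cv2.imwrite('pics/c1.png',cv2.resize(a,None,fx=2.7,fy=2.7,interpolation=cv2.INTER_CUBIC))
```

```text
(no output)
```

View pics/c1.png

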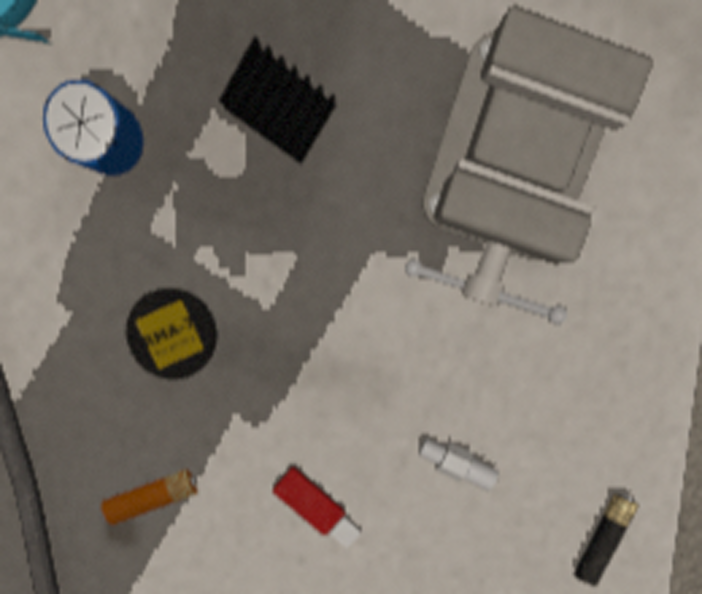

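View pics/w2.png

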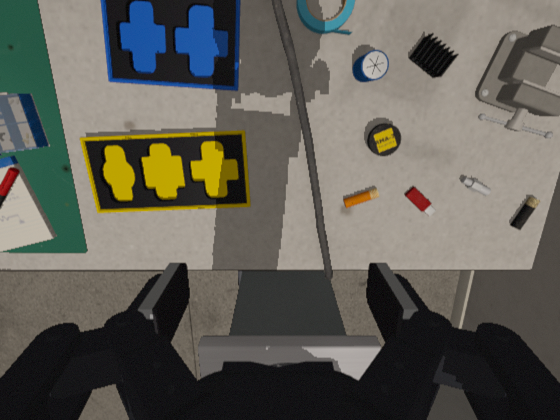

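Call:
apply_moves(
  rows=[0.13,-0.1,0,0,0,0,0.13,-0.1,0,0,0,0,0.13,-0.1,0,0,0,0,0.13,-0.1,0,0,0,0],
)

```text
t: 2.5
tool_pos: [0.5488, 0.0797, 0.3592]
tool_rot: [3.141, -0.002, -0.004]
contact_force: [0.5, 0.7, 0.6]
opening: 0.0855
grip_force: 0.0
```

```bash
cat > meas.py <<'E'
from h import *
def cloud(t):
    v=V(t); vv,uu=np.mgrid[0:420,0:560]
    r=np.c_[uu.ravel(),vv.ravel(),np.ones(uu.size)]@np.linalg.inv(v.K).T*v.d.reshape(-1,1)
    X=r@v.W[:3,:3].T+v.W[:3,3]; ok=(v.d.ravel()>0)&(v.d.ravel()<.6); return X,ok,cv2.cvtColor(v.im,cv2.COLOR_BGR2HSV).reshape(-1,3)
def rect(P):
    (c,(w,h),a)=cv2.minAreaRect((P[:,:2]*1000).astype(np.float32))
    if w<h: w,h=h,w; a+=90
    return np.round(c,1),round(w,1),round(h,1),'long axis yaw deg',round((a+90)%180-90,1),'zmax',round(np.percentile(P[:,2],97)*1000,1)
E
cat > m1.py <<'E'
from meas import *
grab('wrist','w3')
A=dict(cap=(.585,-.083),sink=(.597,-.156),coax=(.435,-.253),bc=(.391,-.332),oc=(.418,-.088),stick=(.414,-.172))
for t in('w1','w2','w3'):
    X,ok,H=cloud(t)
    print(t,'bench z',np.median(X[ok&(np.abs(X[:,2])<.02)][:,2]).round(4))
    for n,p in A.items():
        m=ok&(np.hypot(*(X[:,:2]-p).T)<.045)&(X[:,2]>(.035 if n=='cap' else .015 if n=='sink' else .004))
        if m.sum()>30: print(n,rect(X[m]),m.sum())
    for n,(lo,hi),b in(('yel',(20,35),(.35,.56,.03,.32)),('blu',(105,125),(.55,.75,.03,.27))):
        m=ok&(H[:,0]>=lo)&(H[:,0]<=hi)&(H[:,1]>120)&(H[:,2]>60)&(X[:,0]>b[0])&(X[:,0]<b[1])&(X[:,1]>b[2])&(X[:,1]<b[3])
        if m.sum()<300: continue
        k=m&(X[:,2]>.008)&(X[:,2]<.025)
        if k.sum()>200: print(n,'rim',rect(X[k]))
        im=(m&(X[:,2]<.0095)).reshape(420,560).astype(np.uint8)
        q,L,s,_=cv2.connectedComponentsWithStats(im,connectivity=4)
        for i in range(1,q):
            if s[i,4]>150:
                P=X[(L==i).ravel()]; print('  floor',(P[:,:2].min(0)*1e3).round(),(P[:,:2].max(0)*1e3).round(),'mid',(500*(P[:,:2].min(0)+P[:,:2].max(0))).round(1),'cen',(P.mean(0)*1e3).round(1),s[i].tolist())
print(ctrl.get_obs()['q'])
E
python3 m1.py
```

```text
w1 bench z 0.0006
cap (array([590.9, -90.8]), 31.6, 31.5, 'long axis yaw deg', -51.1, 'zmax', np.float64(46.6)) 770
sink (array([ 604.2, -170.3]), 41.8, 30.0, 'long axis yaw deg', 56.4, 'zmax', np.float64(24.7)) 504
coax (array([ 451.4, -248.3]), 68.1, 35.3, 'long axis yaw deg', 74.4, 'zmax', np.float64(379.3)) 18521
bc (array([ 398.6, -337.9]), 50.1, 13.9, 'long axis yaw deg', -23.0, 'zmax', np.float64(15.8)) 357
oc (array([421.5, -99.1]), 50.6, 13.9, 'long axis yaw deg', -69.2, 'zmax', np.float64(15.4)) 357
stick (array([ 432.4, -180.2]), 82.2, 42.2, 'long axis yaw deg', 55.0, 'zmax', np.float64(368.7)) 3217
yel rim (array([460.8, 123.9]), 129.0, 105.8, 'long axis yaw deg', -87.6, 'zmax', np.float64(18.9))
  floor [421.  81.] [501. 142.] mid [460.9 111.7] cen [461.4 112.1   4.4] [27, 125, 48, 59, 1608]
  floor [418. 157.] [490. 193.] mid [454.1 174.7] cen [450.2 173.3   4.3] [0, 133, 22, 53, 772]
blu rim (array([606.2, 102.3]), 79.0, 72.1, 'long axis yaw deg', -4.0, 'zmax', np.float64(19.2))
  floor [582.  86.] [645. 141.] mid [613.7 113.5] cen [616.7 114.7   4.3] [0, 0, 43, 59, 17
[... 2007 characters left out ...]
at64(19.1))
  floor [421.  75.] [499. 141.] mid [460.  108.1] cen [460.  108.4   4.5] [236, 197, 46, 50, 1425]
  floor [418. 151.] [496. 209.] mid [457. 180.] cen [457.1 180.3   4.5] [189, 199, 42, 50, 1494]
  floor [415. 220.] [493. 265.] mid [454.4 242.5] cen [454.9 243.2   4.4] [152, 201, 32, 49, 1122]
blu rim (array([622.4, 147.3]), 160.8, 105.6, 'long axis yaw deg', 86.0, 'zmax', np.float64(19.3))
  floor [585. 157.] [666. 214.] mid [625.3 185.6] cen [626.1 185.7   4.5] [175, 71, 44, 66, 1998]
  floor [581.  81.] [661. 147.] mid [620.6 113.7] cen [621.2 113.9   4.5] [227, 75, 51, 65, 2114]
[ 9.89058951e-03 -1.43487147e-01  1.71009033e+00 -5.23322735e-04
  1.57621326e+00  1.58259787e+00]
```

```bash
cat >> h.py <<'E'
def plan(*wps):
    """wps: (x,y,z,grip yaw deg) -> tool-axis numbers of each from the present pose"""
    o=ctrl.get_obs(); R=Ro.from_rotvec(o['tool_rot']).as_matrix()
    y0=np.degrees(np.arctan2(R[1,1],R[0,1])); print('at',np.round(o['tool_pos'],4),round(y0,1),'q6',round(o['q'][5],2),'tilt',R[2,:2].round(4))
    for x,y,z,w in wps:
        s=R.T@(np.array([x,y,z])-o['tool_pos'])/.6
        print(np.round(s,4).tolist(),'turn z',round(-(w-y0)/90,4),'rows',max(int(np.ceil(np.linalg.norm(s)*12)),int(np.ceil(abs(w-y0)/8.59)))+1)
E
python3 - <<'E'
from h import *
plan((.422,-.0988,.2,0))
E
```

```text
at [0.5483 0.0795 0.36  ] -90.1 q6 1.58 tilt [-0.0012  0.0005]
[-0.2096, 0.2975, 0.267] turn z -1.0012 rows 12
```

Call:
apply_moves(
  rows=[-0.2096,0.2975,0.267,0,0,-1,-0.2096,0.2975,0.267,0,0,-1,-0.2096,0.2975,0.267,0,0,-1,-0.2096,0.2975,0.267,0,0,-1,-0.2096,0.2975,0.267,0,0,-1,-0.2096,0.2975,0.267,0,0,-1,-0.2096,0.2975,0.267,0,0,-1,-0.2096,0.2975,0.267,0,0,-1,-0.2096,0.2975,0.267,0,0,-1,-0.2096,0.2975,0.267,0,0,-1,-0.2096,0.2975,0.267,0,0,-1,-0.2096,0.2975,0.267,0,0,-1],
  grip=0.47,
  grip_force=30,
)

```text
t: 3.75
tool_pos: [0.4217, -0.0984, 0.2009]
tool_rot: [2.223, 2.218, 0.001]
contact_force: [0.3, 0.1, 0.5]
opening: 0.04
grip_force: 0.0
```

Run:
```python
from h import *
print(ctrl.tip_extent, ctrl.get_obs()['opening'])
plan((.422,-.0988,.13,20.5),(.422,-.0988,.0765,20.5))
```

```text
0.0726 0.04000889691161575
at [ 0.4217 -0.0984  0.2009] -0.1 q6 -0.4 tilt [-0.0009  0.0015]
[-0.0006, 0.0003, 0.1182] turn z -0.2292 rows 4
[-0.0005, 0.0002, 0.2073] turn z -0.2292 rows 4
```

Call:
apply_moves(
  rows=[0,0,0.118,0,0,-0.229,0,0,0.118,0,0,-0.229,0,0,0.118,0,0,-0.229,0,0,0.118,0,0,-0.229,0,0,0.16,0,0,-0.229,0,0,0.18,0,0,-0.229,0,0,0.19,0,0,-0.229,0,0,0.195,0,0,-0.229],
)

```text
t: 4.55
tool_pos: [0.4223, -0.0975, 0.0831]
tool_rot: [-1.789, -2.582, 0.0]
contact_force: [-0.5, 0.5, -0.4]
opening: 0.04
grip_force: 0.0
```

Run:
```python
from meas import *
grab('wrist','w4'); X,ok,H=cloud('w4'); v=V('w4')
cv2.imwrite('pics/w4c.png',v.im)
# fingertip points: dark near the grip line, beyond the TCP, in tool coords
o=ctrl.get_obs(); R=Ro.from_rotvec(o['tool_rot']).as_matrix(); T=(X-o['tool_pos'])@R
m=ok&(np.abs(T[:,0])<.015)&(np.abs(T[:,1])<.045)&(np.abs(T[:,1])>.015)&(T[:,2]>.03)
h=np.histogram(T[m][:,2],bins=np.arange(.03,.1,.004)); print(h[0]); print(o['contact_force'].round(1),o['tool_pos'])
```

```text
[ 771  350  453  427  397  368  324  311  219  107    7    0  941 2620
    0    0    0]
[ 0.  -0.3  0.1] [ 0.42231571 -0.09744405  0.08297355]
```

View pics/w4.png

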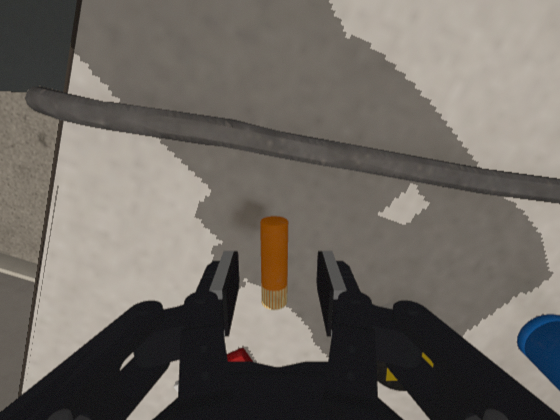

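Call:
apply_moves(
  rows=[0,0,0.006,0,0,0,0,0,0.012,0,0,0,0,0,0.012,0,0,0],
)

```text
t: 4.9
tool_pos: [0.4224, -0.0973, 0.0759]
tool_rot: [-1.788, -2.583, 0.0]
contact_force: [-0.5, 0.6, -0.2]
opening: 0.04
grip_force: 0.0
```

Call:
apply_moves(
  rows=[0,0,0,0,0,0,0,0,0,0,0,0,0,0,0,0,0,0,0,0,0,0,0,0,0,0,0,0,0,0,0,0,0,0,0,0,0,0,0,0,0,0],
  grip=0,
)

```text
t: 5.6
tool_pos: [0.4226, -0.0975, 0.0763]
tool_rot: [1.788, 2.583, 0.0]
contact_force: [-0.7, 0.5, 2.9]
opening: 0.0126
grip_force: 31.8
```

Run:
```python
from h import *
plan((.422,-.0988,.16,-4),(.6203,.114,.16,-4),(.6203,.114,.087,-4),(.6203,.114,.080,-4))
```

```text
at [ 0.4226 -0.0975  0.0763] 20.6 q6 -0.76 tilt [-0.0003  0.0003]
[-0.0017, -0.0017, -0.1395] turn z 0.2736 rows 4
[0.2138, 0.4325, -0.1395] turn z 0.2736 rows 8
[0.2138, 0.4325, -0.0178] turn z 0.2736 rows 7
[0.2138, 0.4325, -0.0061] turn z 0.2736 rows 7
```

Call:
apply_moves(
  rows=[0,0,-0.07,0,0,0,0,0,-0.14,0,0,0,0.2138,0.4325,-0.14,0,0,0.2736,0.2138,0.4325,-0.14,0,0,0.2736,0.2138,0.4325,-0.14,0,0,0.2736,0.2138,0.4325,-0.14,0,0,0.2736,0.2138,0.4325,-0.14,0,0,0.2736,0.2138,0.4325,-0.14,0,0,0.2736,0.2138,0.4325,-0.14,0,0,0.2736,0.2138,0.4325,-0.14,0,0,0.2736,0.2138,0.4325,-0.14,0,0,0.2736,0.2138,0.4325,-0.08,0,0,0.2736,0.2138,0.4325,-0.04,0,0,0.2736,0.2138,0.4325,-0.02,0,0,0.2736,0.2138,0.4325,-0.0075,0,0,0.2736,0.2138,0.4325,-0.0075,0,0,0.2736],
)

```text
t: 7.2
tool_pos: [0.6202, 0.1133, 0.0813]
tool_rot: [2.298, 2.141, 0.0]
contact_force: [0.5, -0.2, 1.0]
opening: 0.0124
grip_force: 31.5
```

Call:
apply_moves(
  rows=[0,0,0,0,0,0,0,0,0,0,0,0,0,0,0,0,0,0,0,0,0,0,0,0,0,0,-0.05,0,0,0,0,0,-0.12,0,0,0,0,0,-0.2,0,0,0,0,0,-0.2,0,0,0],
  grip=0.45,
)

```text
t: 8.0
tool_pos: [0.6243, 0.1145, 0.21]
tool_rot: [2.29, 2.136, 0.019]
contact_force: [0.5, -0.2, 0.3]
opening: 0.0382
grip_force: 0.0
```

Run:
```python
from meas import *
grab('wrist','w5'); X,ok,H=cloud('w5')
m=ok&(H[:,0]<20)&(H[:,1]>120)&(H[:,2]>50)&(np.hypot(*(X[:,:2]-[.62,.114]).T)<.05)
if m.sum()>20: print('orange',rect(X[m]))
plan((.4392,-.2575,.2,-27),(.4392,-.2575,.0765,-27))
```

```text
orange (array([620.3, 114.6]), 47.9, 12.7, 'long axis yaw deg', 86.0, 'zmax', np.float64(19.5))
at [0.6228 0.1143 0.2062] -4.0 q6 0.13 tilt [0.0013 0.0099]
[-0.6395, -0.2621, 0.0069] turn z 0.2556 rows 10
[-0.6398, -0.2642, 0.2128] turn z 0.2556 rows 10
```

```bash
cat >> h.py <<'E'
def planf(p0,y0,*wps):
    a=np.radians(y0); y=np.array([np.cos(a),np.sin(a),0]); z=np.array([0,0,-1.]); R=np.c_[np.cross(y,z),y,z]
    for x,yy,zz,w in wps:
        s=R.T@(np.array([x,yy,zz])-p0)/.6; print(np.round(s,4).tolist(),round(-(w-y0)/90,4))
E
python3 - <<'E'
from h import *
planf((.6203,.114,.2008),-4,(.4392,-.2575,.2,-27),(.4392,-.2575,.0765,-27))
print('place'); planf((.4392,-.2575,.0765),-27,(.4392,-.2575,.16,-27),(.6254,.1854,.16,-4),(.6254,.1854,.081,-4))
E
```

```text
[-0.6387, -0.2579, 0.0013] 0.2556
[-0.6387, -0.2579, 0.2072] 0.2556
place
[0.0, 0.0, -0.1392] 0.0
[0.7986, -0.0586, -0.1392] -0.2556
[0.7986, -0.0586, -0.0075] -0.2556
```

Call:
apply_moves(
  rows=[-0.6387,-0.2579,0.0013,0,0,0.2556,-0.6387,-0.2579,0.0013,0,0,0.2556,-0.6387,-0.2579,0.0013,0,0,0.2556,-0.6387,-0.2579,0.0013,0,0,0.2556,-0.6387,-0.2579,0.0013,0,0,0.2556,-0.6387,-0.2579,0.0013,0,0,0.2556,-0.6387,-0.2579,0.0013,0,0,0.2556,-0.6387,-0.2579,0.0013,0,0,0.2556,-0.6387,-0.2579,0.0013,0,0,0.2556,-0.6387,-0.2579,0.0013,0,0,0.2556,-0.6387,-0.2579,0.0013,0,0,0.2556,-0.6387,-0.2579,0.08,0,0,0.2556,-0.6387,-0.2579,0.14,0,0,0.2556,-0.6387,-0.2579,0.18,0,0,0.2556,-0.6387,-0.2579,0.2,0,0,0.2556,-0.6387,-0.2579,0.207,0,0,0.2556,-0.6387,-0.2579,0.207,0,0,0.2556],
)

```text
t: 9.75
tool_pos: [0.4397, -0.2569, 0.0766]
tool_rot: [2.677, 1.643, 0.0]
contact_force: [0.0, 0.2, -0.4]
opening: 0.0384
grip_force: 0.0
```

Call:
apply_moves(
  rows=[0,0,0,0,0,0,0,0,0,0,0,0,0,0,0,0,0,0,0,0,0,0,0,0,0,0,0,0,0,0,0,0,0,0,0,0,0,0,0,0,0,0],
  grip=0,
)

```text
t: 10.45
tool_pos: [0.4401, -0.2582, 0.0781]
tool_rot: [2.677, 1.64, 0.002]
contact_force: [0.3, 0.8, 6.1]
opening: 0.0157
grip_force: 30.7
```

Call:
apply_moves(
  rows=[0,0,-0.07,0,0,0,0,0,-0.14,0,0,0,0.7986,-0.0586,-0.14,0,0,-0.2556,0.7986,-0.0586,-0.14,0,0,-0.2556,0.7986,-0.0586,-0.14,0,0,-0.2556,0.7986,-0.0586,-0.14,0,0,-0.2556,0.7986,-0.0586,-0.14,0,0,-0.2556,0.7986,-0.0586,-0.14,0,0,-0.2556,0.7986,-0.0586,-0.14,0,0,-0.2556,0.7986,-0.0586,-0.14,0,0,-0.2556,0.7986,-0.0586,-0.14,0,0,-0.2556,0.7986,-0.0586,-0.14,0,0,-0.2556,0.7986,-0.0586,-0.14,0,0,-0.2556,0.7986,-0.0586,-0.14,0,0,-0.2556,0.7986,-0.0586,-0.14,0,0,-0.2556,0.7986,-0.0586,-0.08,0,0,-0.2556,0.7986,-0.0586,-0.04,0,0,-0.2556,0.7986,-0.0586,-0.02,0,0,-0.2556,0.7986,-0.0586,-0.01,0,0,-0.2556,0.7986,-0.0586,-0.01,0,0,-0.2556],
)

```text
t: 12.45
tool_pos: [0.6255, 0.1846, 0.0832]
tool_rot: [2.299, 2.141, 0.0]
contact_force: [0.6, 0.0, -0.2]
opening: 0.0151
grip_force: 30.1
```

Call:
apply_moves(
  rows=[0,0,0,0,0,0,0,0,0,0,0,0,0,0,0,0,0,0,0,0,0,0,0,0,0,0,-0.05,0,0,0,0,0,-0.12,0,0,0,0,0,-0.2,0,0,0,0,0,-0.2,0,0,0,0,0,-0.2,0,0,0],
  grip=0.45,
)

```text
t: 13.35
tool_pos: [0.6263, 0.1857, 0.2048]
tool_rot: [2.296, 2.141, 0.006]
contact_force: [0.0, 0.4, -0.3]
opening: 0.0382
grip_force: 0.0
```

Run:
```python
from meas import *
grab('wrist','w6'); X,ok,H=cloud('w6')
m=ok&(H[:,1]<60)&(H[:,2]>70)&(np.hypot(*(X[:,:2]-[.6254,.1854]).T)<.035)&(X[:,2]<.03)&(X[:,2]>.005)
if m.sum()>20: print('coax',rect(X[m]))
# black cell: long axis -20.5 -> grip 69.5
planf((.6254,.1854,.2025),-4,(.3987,-.337,.2,69.5),(.3987,-.337,.079,69.5))
print('place'); planf((.3987,-.337,.079),69.5,(.3987,-.337,.16,69.5),(.4609,.1083,.16,2.3),(.4609,.1083,.0837,2.3))
```

```text
coax (array([625.7, 182. ]), 47.0, 15.2, 'long axis yaw deg', 85.5, 'zmax', np.float64(19.3))
[-0.8949, -0.3162, 0.0042] -0.8167
[-0.8949, -0.3162, 0.2058] -0.8167
place
[0.0, 0.0, -0.135] -0.0
[0.1628, 0.7315, -0.135] 0.7467
[0.1628, 0.7315, -0.0078] 0.7467
```

Call:
apply_moves(
  rows=[-0.895,-0.316,0.004,0,0,-0.8167,-0.895,-0.316,0.004,0,0,-0.8167,-0.895,-0.316,0.004,0,0,-0.8167,-0.895,-0.316,0.004,0,0,-0.8167,-0.895,-0.316,0.004,0,0,-0.8167,-0.895,-0.316,0.004,0,0,-0.8167,-0.895,-0.316,0.004,0,0,-0.8167,-0.895,-0.316,0.004,0,0,-0.8167,-0.895,-0.316,0.004,0,0,-0.8167,-0.895,-0.316,0.004,0,0,-0.8167,-0.895,-0.316,0.004,0,0,-0.8167,-0.895,-0.316,0.004,0,0,-0.8167,-0.895,-0.316,0.004,0,0,-0.8167,-0.895,-0.316,0.004,0,0,-0.8167,-0.895,-0.316,0.08,0,0,-0.8167,-0.895,-0.316,0.14,0,0,-0.8167,-0.895,-0.316,0.18,0,0,-0.8167,-0.895,-0.316,0.2,0,0,-0.8167,-0.895,-0.316,0.206,0,0,-0.8167,-0.895,-0.316,0.206,0,0,-0.8167],
)

```text
t: 15.4
tool_pos: [0.3992, -0.3364, 0.0788]
tool_rot: [-0.557, -3.092, -0.0]
contact_force: [0.6, 0.2, -0.5]
opening: 0.0383
grip_force: 0.0
```

Call:
apply_moves(
  rows=[0,0,0,0,0,0,0,0,0,0,0,0,0,0,0,0,0,0,0,0,0,0,0,0,0,0,0,0,0,0,0,0,0,0,0,0,0,0,0,0,0,0],
  grip=0,
)

```text
t: 16.1
tool_pos: [0.3996, -0.3378, 0.0804]
tool_rot: [0.559, 3.089, -0.002]
contact_force: [-0.1, 1.1, 7.1]
opening: 0.012
grip_force: 30.0
```

Call:
apply_moves(
  rows=[0,0,0,0,0,0,0,0,0,0,0,0,0,0,0,0,0,0,0,0,0.005,0,0,0,0,0,0.008,0,0,0,0,0,0.008,0,0,0],
  grip=0.35,
)

```text
t: 16.7
tool_pos: [0.3984, -0.3367, 0.0732]
tool_rot: [-0.559, -3.09, -0.001]
contact_force: [0.1, 0.9, -0.1]
opening: 0.0301
grip_force: 0.0
```

Call:
apply_moves(
  rows=[0,0,0,0,0,0,0,0,0,0,0,0,0,0,0,0,0,0,0,0,0,0,0,0,0,0,0,0,0,0,0,0,0,0,0,0],
  grip=0,
)

```text
t: 17.3
tool_pos: [0.3987, -0.337, 0.0739]
tool_rot: [0.559, 3.091, 0.0]
contact_force: [-0.1, -0.7, 0.6]
opening: 0.0126
grip_force: 30.5
```

Call:
apply_moves(
  rows=[0,0,-0.07,0,0,0,0,0,-0.14,0,0,0,0.1628,0.7315,-0.14,0,0,0.7467,0.1628,0.7315,-0.14,0,0,0.7467,0.1628,0.7315,-0.14,0,0,0.7467,0.1628,0.7315,-0.14,0,0,0.7467,0.1628,0.7315,-0.14,0,0,0.7467,0.1628,0.7315,-0.14,0,0,0.7467,0.1628,0.7315,-0.14,0,0,0.7467,0.1628,0.7315,-0.14,0,0,0.7467,0.1628,0.7315,-0.14,0,0,0.7467,0.1628,0.7315,-0.14,0,0,0.7467,0.1628,0.7315,-0.14,0,0,0.7467,0.1628,0.7315,-0.14,0,0,0.7467,0.1628,0.7315,-0.14,0,0,0.7467,0.1628,0.7315,-0.08,0,0,0.7467,0.1628,0.7315,-0.04,0,0,0.7467,0.1628,0.7315,-0.02,0,0,0.7467,0.1628,0.7315,-0.0078,0,0,0.7467,0.1628,0.7315,-0.0078,0,0,0.7467],
)

```text
t: 19.3
tool_pos: [0.4613, 0.1075, 0.0788]
tool_rot: [2.178, 2.264, -0.0]
contact_force: [-0.3, 0.8, -0.5]
opening: 0.0125
grip_force: 30.5
```

Call:
apply_moves(
  rows=[0,0,0,0,0,0,0,0,0,0,0,0,0,0,0,0,0,0,0,0,0,0,0,0,0,0,-0.05,0,0,0,0,0,-0.12,0,0,0,0,0,-0.2,0,0,0,0,0,-0.2,0,0,0,0,0,-0.2,0,0,0],
  grip=0.45,
)

```text
t: 20.2
tool_pos: [0.4618, 0.1085, 0.2006]
tool_rot: [2.174, 2.264, 0.005]
contact_force: [-0.0, 0.5, -0.3]
opening: 0.0383
grip_force: 0.0
```

Run:
```python
from meas import *
grab('wrist','w7'); X,ok,H=cloud('w7')
m=ok&(H[:,2]<110)&(H[:,1]<200)&(np.abs(X[:,0]-.4609)<.013)&(np.abs(X[:,1]-.1083)<.032)&(X[:,2]<.03)&(X[:,2]>.0125)
print('cell',rect(X[m]) if m.sum()>20 else m.sum())
X,ok,H=cloud('w1'); m=ok&(X[:,0]>.48)&(X[:,0]<.66)&(X[:,1]<-.2)&(X[:,1]>-.35)&(X[:,2]>.006)&(X[:,2]<.15); print('vise',(X[m].min(0)*1e3).round(),(X[m].max(0)*1e3).round())
# sink: fins-end grip yaw -33.6 ; grip a little low
planf((.4609,.1083,.1987),2.3,(.6042,-.1702,.2,-33.6),(.6042,-.1702,.0755,-33.6))
print('place'); planf((.6042,-.1702,.0755),-33.6,(.6042,-.1702,.17,-33.6),(.4579,.1797,.17,2.3),(.4579,.1797,.0802,2.3))
```

```text
cell (array([461.1, 105.3]), 57.8, 25.3, 'long axis yaw deg', 88.9, 'zmax', np.float64(19.6))
vise [ 511. -318.    7.] [ 632. -227.   75.]
[-0.4734, 0.22, -0.0022] 0.3989
[-0.4734, 0.22, 0.2053] 0.3989
place
[0.0, 0.0, -0.1575] -0.0
[0.3508, -0.5258, -0.1575] -0.3989
[0.3508, -0.5258, -0.0078] -0.3989
```

View pics/w7.png

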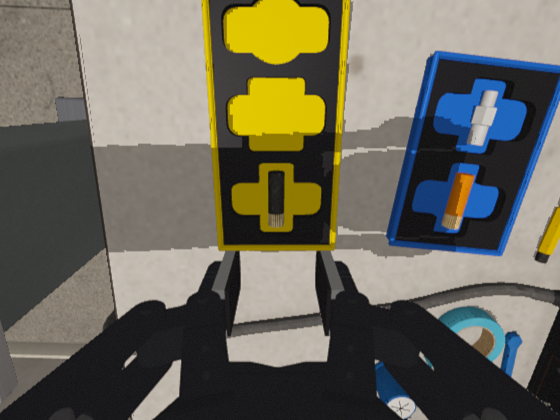

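Call:
apply_moves(
  rows=[-0.4734,0.22,-0.002,0,0,0.3989,-0.4734,0.22,-0.002,0,0,0.3989,-0.4734,0.22,-0.002,0,0,0.3989,-0.4734,0.22,-0.002,0,0,0.3989,-0.4734,0.22,-0.002,0,0,0.3989,-0.4734,0.22,-0.002,0,0,0.3989,-0.4734,0.22,-0.002,0,0,0.3989,-0.4734,0.22,-0.002,0,0,0.3989,-0.4734,0.22,-0.002,0,0,0.3989,-0.4734,0.22,0.07,0,0,0.3989,-0.4734,0.22,0.13,0,0,0.3989,-0.4734,0.22,0.17,0,0,0.3989,-0.4734,0.22,0.19,0,0,0.3989,-0.4734,0.22,0.196,0,0,0.3989,-0.4734,0.22,0.196,0,0,0.3989],
  grip=0.62,
  grip_force=40,
)

```text
t: 21.75
tool_pos: [0.6043, -0.1695, 0.0815]
tool_rot: [2.768, 1.486, 0.0]
contact_force: [1.0, -0.4, 0.2]
opening: 0.0529
grip_force: 0.0
```

Call:
apply_moves(
  rows=[0,0,0,0,0,0,0,0,0,0,0,0,0,0,0,0,0,0,0,0,0,0,0,0,0,0,0,0,0,0,0,0,0,0,0,0,0,0,0,0,0,0],
  grip=0,
)

```text
t: 22.45
tool_pos: [0.6055, -0.1707, 0.0833]
tool_rot: [2.767, 1.483, 0.004]
contact_force: [-0.2, 1.7, 5.4]
opening: 0.0285
grip_force: 40.1
```

Call:
apply_moves(
  rows=[0,0,-0.08,0,0,0,0,0,-0.15,0,0,0,0.3508,-0.5258,-0.15,0,0,-0.3989,0.3508,-0.5258,-0.15,0,0,-0.3989,0.3508,-0.5258,-0.15,0,0,-0.3989,0.3508,-0.5258,-0.15,0,0,-0.3989,0.3508,-0.5258,-0.15,0,0,-0.3989,0.3508,-0.5258,-0.15,0,0,-0.3989,0.3508,-0.5258,-0.15,0,0,-0.3989,0.3508,-0.5258,-0.15,0,0,-0.3989,0.3508,-0.5258,-0.15,0,0,-0.3989,0.3508,-0.5258,-0.15,0,0,-0.3989,0.3508,-0.5258,-0.15,0,0,-0.3989,0.3508,-0.5258,-0.15,0,0,-0.3989,0.3508,-0.5258,-0.09,0,0,-0.3989,0.3508,-0.5258,-0.05,0,0,-0.3989,0.3508,-0.5258,-0.03,0,0,-0.3989,0.3508,-0.5258,-0.018,0,0,-0.3989,0.3508,-0.5258,-0.0105,0,0,-0.3989,0.3508,-0.5258,-0.0105,0,0,-0.3989],
)

```text
t: 24.45
tool_pos: [0.4586, 0.1797, 0.088]
tool_rot: [2.176, 2.265, 0.002]
contact_force: [-0.7, -0.4, -0.7]
opening: 0.0284
grip_force: 40.0
```

Call:
apply_moves(
  rows=[0,0,0,0,0,0,0,0,0,0,0,0,0,0,0,0,0,0,0,0,0,0,0,0,0,0,-0.05,0,0,0,0,0,-0.12,0,0,0,0,0,-0.2,0,0,0,0,0,-0.2,0,0,0,0,0,-0.2,0,0,0],
  grip=0.5,
)

```text
t: 25.35
tool_pos: [0.4587, 0.18, 0.2093]
tool_rot: [2.175, 2.264, 0.005]
contact_force: [0.2, 0.6, -0.4]
opening: 0.0426
grip_force: 0.0
```

Run:
```python
from meas import *
grab('wrist','w8'); X,ok,H=cloud('w8')
m=ok&(H[:,2]<90)&(np.abs(X[:,0]-.4579)<.022)&(np.abs(X[:,1]-.1797)<.028)&(X[:,2]<.05)&(X[:,2]>.0185)
print('sink',rect(X[m]) if m.sum()>20 else m.sum())
c=(X[:,2]>.035)&(X[:,2]<.06)&ok&(np.hypot(*(X[:,:2]-[.591,-.09]).T)<.045)
print('cap',rect(X[c]) if c.sum()>20 else c.sum())
p=(.4579,.1797,.2073)
planf(p,2.3,(.5912,-.0903,.2073,2.3),(.5912,-.0903,.09,2.3))
print('place'); planf((.5912,-.0903,.09),2.3,(.4555,.242,.19,2.3),(.4555,.242,.0945,2.3))
```

```text
sink (array([458.5, 179.9]), 41.9, 29.6, 'long axis yaw deg', -87.9, 'zmax', np.float64(28.2))
cap 0
[-0.4586, 0.2039, 0.0] -0.0
[-0.4586, 0.2039, 0.1955] -0.0
place
[0.5625, -0.2038, -0.1667] -0.0
[0.5625, -0.2038, -0.0075] -0.0
```

Call:
apply_moves(
  rows=[-0.4586,0.2039,0,0,0,0,-0.4586,0.2039,0,0,0,0,-0.4586,0.2039,0,0,0,0,-0.4586,0.2039,0,0,0,0,-0.4586,0.2039,0,0,0,0,-0.4586,0.2039,0,0,0,0,-0.4586,0.2039,0,0,0,0,-0.4586,0.2039,0,0,0,0,-0.4586,0.2039,0,0,0,0,-0.4586,0.2039,0.07,0,0,0,-0.4586,0.2039,0.13,0,0,0,-0.4586,0.2039,0.17,0,0,0,-0.4586,0.2039,0.19,0,0,0,-0.4586,0.2039,0.1955,0,0,0,-0.4586,0.2039,0.1955,0,0,0],
  grip=0.68,
)

```text
t: 26.9
tool_pos: [0.5913, -0.0897, 0.0905]
tool_rot: [2.175, 2.266, 0.0]
contact_force: [1.5, 0.6, 0.5]
opening: 0.0578
grip_force: 0.0
```

Call:
apply_moves(
  rows=[0,0,0,0,0,0,0,0,0,0,0,0,0,0,0,0,0,0,0,0,0,0,0,0,0,0,0,0,0,0,0,0,0,0,0,0,0,0,0,0,0,0],
  grip=0,
)

```text
t: 27.6
tool_pos: [0.5925, -0.0907, 0.0921]
tool_rot: [2.175, 2.263, 0.003]
contact_force: [-0.4, 0.1, 6.4]
opening: 0.0304
grip_force: 39.9
```

Grasp offset is +2 mm in z again, so I set down at 0.0965 commanded.

Call:
apply_moves(
  rows=[0,0,-0.08,0,0,0,0,0,-0.1667,0,0,0,0.5625,-0.2038,-0.1667,0,0,0,0.5625,-0.2038,-0.1667,0,0,0,0.5625,-0.2038,-0.1667,0,0,0,0.5625,-0.2038,-0.1667,0,0,0,0.5625,-0.2038,-0.1667,0,0,0,0.5625,-0.2038,-0.1667,0,0,0,0.5625,-0.2038,-0.1667,0,0,0,0.5625,-0.2038,-0.1667,0,0,0,0.5625,-0.2038,-0.1667,0,0,0,0.5625,-0.2038,-0.1667,0,0,0,0.5625,-0.2038,-0.1667,0,0,0,0.5625,-0.2038,-0.1,0,0,0,0.5625,-0.2038,-0.06,0,0,0,0.5625,-0.2038,-0.035,0,0,0,0.5625,-0.2038,-0.02,0,0,0,0.5625,-0.2038,-0.0105,0,0,0,0.5625,-0.2038,-0.0105,0,0,0],
)

```text
t: 29.5
tool_pos: [0.4563, 0.2419, 0.097]
tool_rot: [2.177, 2.264, 0.002]
contact_force: [-0.3, -0.5, 0.4]
opening: 0.0307
grip_force: 40.0
```

Call:
apply_moves(
  rows=[0,0,0,0,0,0,0,0,0,0,0,0,0,0,0,0,0,0,0,0,0,0,0,0,0,0,-0.05,0,0,0,0,0,-0.12,0,0,0,0,0,-0.2,0,0,0,0.3,0,-0.3,0,0,0,0.3,0,-0.3,0,0,0,0.3,0,-0.3,0,0,0,-0.1,0.25,-0.35,0,0,0,-0.1,0.25,-0.35,0,0,0,-0.1,0.25,-0.35,0,0,0,-0.1,0.25,-0.35,0,0,0,-0.1,0.25,-0.35,0,0,0,-0.1,0.25,-0.35,0,0,0,-0.1,0.25,-0.35,0,0,0,-0.1,0.25,-0.35,0,0,0],
  grip=0.5,
)

```text
t: 31.3
tool_pos: [0.607, 0.1887, 0.3058]
tool_rot: [-2.175, -2.265, 0.001]
contact_force: [0.6, -0.2, 0.9]
opening: 0.0425
grip_force: 0.0
```

Run:
```python
from meas import *
grab('wrist','w9'); X,ok,H=cloud('w9')
m=ok&(np.hypot(*(X[:,:2]-[.455,.242]).T)<.03)&(X[:,2]<.08)&(X[:,2]>.04)
print('cap',rect(X[m]) if m.sum()>20 else m.sum(), 'zmed',np.median(X[m][:,2]))
```

```text
cap (array([456.5, 242.6]), 32.3, 31.0, 'long axis yaw deg', 2.1, 'zmax', np.float64(50.7)) zmed 0.04928942763221145
```

View pics/w9.png

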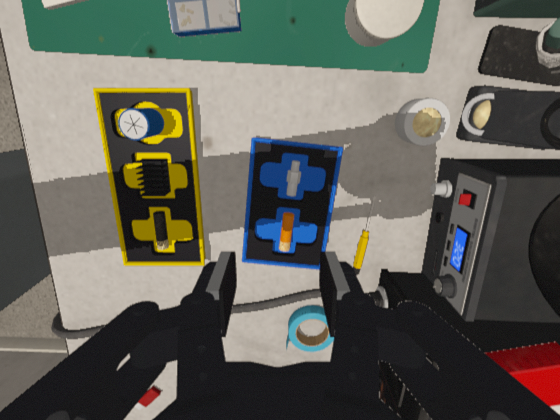

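All five parts are seated: cap (134,124), sink (153,180), black cell (160,229), adapter (294,177), orange cell (287,232). The gripper is clear of everything.

```bash
python3 -c "
from station import ctrl
print(ctrl.finish_job())"
```

```text
the job is handed in; nothing more can be done
None
```

Both kits are made up and the job is handed in: camera checks after placing showed all five parts seated in their own cut-outs, and the memory stick and screwdriver were not touched. The judged result was not reported back.

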